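Press the tin dispenser's release key and trap the tin that pops out

ROBOT

A 6-joint arm with a two-finger parallel gripper is mounted at the origin on the work surface. World frame = base frame: x ahead of the robot, y to its left, z up, the work surface at z = 0. Lengths are in m, angles in degrees, forces in N, time in s.
With the tool pointing down it reaches from about 0.35 to 0.725 m from the base axis. Payload 6 kg.
Tool frame: the origin (TCP) lies midway between the tips of the shut fingers; the grasp point (between the pads) lies 19 mm behind it (manip.hold_point_z is the distance from the TCP to the grasp point, in m); y points along the fingers, z is the direction in which the jaws open and shut, and the axes are right-handed (so a half turn about y gives the same grasp; the last joint's range is limited). The gripper opens to 85 mm and grips with 20 to 120 N. Pads are 22 mm wide; open, the fingers measure 114 mm over their backs; the gripper's body (76 mm by 85 mm) begins 54 mm behind the grasp point. The pads swing forward as they close: fully open they stand 13 mm farther back than shut.
Start: joints at [-55.308, 2.303, 4.859, 0, -92.561, -19.12], TCP at [0.161, -0.578, 0.231] pointing down, gripper open.
Joint ranges: [-146.85, 146.85], [-73.84, 115.35], [-62.03, 85.46], [-188.31, 113.3], [-161.28, -10.13], [-171.36, 171.36]. Speed limits (degrees/s): [147.25, 147.25, 172.46, 180, 180, 180].

INTERFACE

Orientations are given as a 3x3 rotation matrix whose columns are the frame's x, y, z axes.
In Python, from cell import manip gives the robot as it stands.
- The arm moves only by the tool send_rows, never from a script. Its argument "moves" is a list that holds one entry, the list of rows, each a list of 5 numbers: the shift along the tool's x, y, z in mm, then the turn about the tool's y in rad, then the gripper command: -1 is shut, 1 is fully open, values between are in proportion. A call has 1 to 12 rows; each row is the pose to reach, as a shift and turn from the pose commanded when the call began, along the tool's axes at that moment; what a row does not reach only later rows make up. A row lasts 1/10 s, in which the tool goes at most 50 mm and 8.59 degrees, less where a joint would pass 70% of its speed; a pose out of reach is approached as far as the arm can. A call with a gripper value outside its range is refused whole. The fingers move at their own pace and stop on an object; "grip_force" is the grip in N (left out, the last holds). Time passes only in rows, so rows that repeat a pose let the fingers close. It gives the time, the measured TCP pose, the force and the opening at its end, in the units of the state.
- manip.state(): the state, without advancing time (a new reading comes with each control period).
- manip.camera(name): name is "scene" or "top" or "wrist"; returns the picture (420x560x3 uint8, blue, green, red); there is no depth.
- manip.camera_params(name): a dict with "fov_y" (degrees; the focal length in pixels is half the picture's height over the tangent of half this angle, whatever the lens; pixels are square), "cx", "cy" (the principal point, pixels), "cam_to_world" (4x4, takes a point from camera to world coordinates). Camera axes: x right, y up, looking along -z (the intrinsics and any distortion apply to the point x, -y, -z); pixel columns grow to the right and rows downward; lengths in m; the calibration is good to about 2 mm. The wrist camera is an equidistant fisheye: a pixel r from the principal point sees the ray r / f radians off the axis. A picture is of the moment at which its call begins: read the wrist's pose just before it. camera_params takes no time and is no camera call; for the wrist camera it gives the pose at the moment of the call.
- manip.finish_job(): hands the job in, once; it reports no verdict.
Trained networks look in the newest picture that a camera, given by its name, has taken for a name from the list of things; names that differ only in an ending like _2 or _b are one class to them, and where a whole thing is asked for, a point or a joint stands for the part that bears it (a point fixed in the world has none). Each returns a list of dicts, best first, with "confidence" (0 to 1); they miss things now and then, are a little off and sometimes report something else, mostly with a low value. They report only what shows in the picture. A call takes as long as a camera call.
- manip.masks_of(camera, target): "region" (420x560 bool, what is visible of it) and "extent" ([centre column, centre row, width, height] in pixels, round what is visible of it).
The state is a dict: "t": time; "qpos": joint angles; "dq": joint speeds; "effort": joint torques, N m; "eef_pos": TCP position; "tcp_rot": TCP orientation; "contact_force": force on the tool from outside, world axes, zero at the start; "torque": the same for the moment, N m; "finger_gap": finger opening in m.
Only numpy, scipy, OpenCV 4.12 (cv2) and the standard library are available. Lean on these libraries where they do the work, as an engineer would, in place of code of your own. Each camera call takes 0.05 s, during which the arm holds its last target. There are 200 camera calls.

TASK

Dispense one tin: with one finger press the dispenser's release key fully down, and with the other finger stop the front tin as the spring pops it out, so that it rests on the landing with more than half of it past the gate, but not sticking out over the landing's front edge. Do not grasp, lift or tip the tin, press it only gently, and leave the can, jar and carton alone. Finish while holding: the key still fully down and the tin still resting against the other finger.

Things in the scene. Friction and masses are not known exactly. Their poses are not given: they have to be found in the camera images.
- dispenser: Low grey spring-fed tin dispenser, fixed on the counter. Origin on the counter under the middle of the gate; x along the lane, exit toward -x; z up. Base 30 mm high (its top is the level floor), x -100 to +158, y -33 to +33 mm. Lane behind the gate (x > 0): 58 mm wide, walls 22 mm above the floor. Key housing, 30 mm high, beside the landing: x -105 to -25, y 33 to 73 mm.
- gate (a point): Middle of the gate, at floor height (30 mm above the counter). Steel plate, 4 mm thick, across the lane, 11 mm above the floor; it is part of the key and sinks below the floor as the key goes down. Then a sprung pusher drives the row of tins out toward -x with 3 to 4 N at about 40 to 70 mm/s; with no stop in its way the front tin is over the front edge in about 2 s.
- landing_edge (a point): Middle of the landing's open front edge, at floor height (30 mm above the counter), 100 mm in front of the gate. The landing is the floor between it and the gate, 58 mm wide between side rails only 6 mm high.
- key_top (a point): Centre of the release key's upper face, a flat steel pad 50 mm (dispenser x) by 28 mm (y), at x -65, y +50 mm in the dispenser's frame; moves with the key: 56 mm above the counter when up, 42 mm when fully down. That is 12 mm above the floor: a second fingertip at the same height over the landing clears the rails and stands below the tin's top.
- release_key (a joint): Travel of the release key in m: 0 up, 0.014 fully down at its stop. A spring pushes it up, 2 N at the top to 6 N at the bottom, plus up to 3 N of friction at the gate; the tins are let go at about 0.010. It must be kept down: let go, it and the gate rise again.
- front_tin_center (a point): Centre (half-way up) of the front tin, a small round tin, 54 mm in diameter, 38 mm high, about 0.1 kg, loose, upright on the lane's floor. At the start it leans on the gate with its centre at about x +29 mm in the dispenser's frame, 49 mm above the counter.
- second_tin_center (a point): Centre of the second, equal tin, behind the front one in the lane; it follows the front tin.
- tall_can: Bystander: a tall can, 72 mm in diameter, 105 mm high, standing beside or behind the dispenser. Origin at the centre of its underside.
- jar: Bystander: a jar with a metal cap, 64 mm in diameter, 95 mm high. Origin at the centre of its underside.
- carton: Bystander: a cardboard carton, 50 x 70 x 100 mm high. Origin at the centre of its underside.

How it is judged:
By the outcome, as a careful person would: the job done as asked, in the order asked, and still so for the second after the job is handed in, while the arm keeps its last pose, push and grip.
It also fails if it takes over 32 s, if anything falls off the work surface, if the arm or the gripper's body presses on something with over 40 N, if the wrist force passes 120 N, or if a joint passes its speed limit or range.

## Working session

There is one attempt and no reset: what is moved stays moved. The work goes in short steps, Python scripts to look and compute and a tool call to move; the robot and the scene stay as the last step left them, time stands still between calls to the robot, and variables do not carry over. Pictures are saved under pics/ and viewed, about 8 in all and at most 12, crops included, and the job is handed in when it is done.

Besides the shell and the picture viewer there is one more tool, called after "Call:" as name(argument=value, ...) on one line, values as JSON. send_rows: Moves the arm, as the interface text tells. Its arguments: {"type":"object","properties":{"moves":{"type":"array","items":{"type":"array","items":{"type":"array","items":{"type":"number"}}}},"grip_force":{"type":"number"}},"required":["moves"]}

```bash
ls; mkdir -p pics; python3 - <<'E'
from cell import manip
import cv2,numpy as np
s=manip.state();print({k:np.round(v,4).tolist() for k,v in s.items()}, manip.hold_point_z)
a=manip.camera("scene");b=manip.camera("top")
cv2.imwrite("pics/s.png",a);cv2.imwrite("pics/t.png",b)
for c in("scene","top"):
    print(c,manip.camera_params(c))
    for n in("dispenser","release_key","front_tin_center","tall_can","jar","carton"):
        for d in manip.masks_of(c,n)[:3]: print(n,round(d["confidence"],2),np.round(d["extent"],1))
E
```

```text
pics
{'t': 0.0, 'qpos': [-55.3068, 2.3398, 4.8011, -0.0257, -92.5624, -19.1186], 'dq': [-0.0241, 0.0924, -0.0713, 0.0012, 0.112, -0.0632], 'effort': [0.0033, -36.821, 34.7414, 6.9322, -0.0055, -0.0], 'eef_pos': [0.1611, -0.5776, 0.2303], 'tcp_rot': [[0.9633, -0.0006, -0.2685], [0.2685, 0.0017, 0.9633], [-0.0002, -1.0, 0.0018]], 'contact_force': [0.0543, -0.764, 0.1311], 'torque': [0.0659, -0.0258, -0.0038], 'finger_gap': 0.0854} 0.0187
scene {'fov_y': 55.41885873799468, 'cx': 284.72723571307563, 'cy': 213.04171860416648, 'cam_to_world': array([[-0.26675823, -0.76921893,  0.58063955,  0.99691322],
       [ 0.96366181, -0.2041375 ,  0.17228984,  0.12967369],
       [-0.0139983 ,  0.6054999 ,  0.79572227,  0.58894841],
       [ 0.        ,  0.        ,  0.        ,  1.        ]])}
dispenser 0.56 [290.2 211.2  59.9 134. ]
front_tin_center 0.63 [283.9 197.4  29.4  32.4]
tall_can 0.71 [381.4 195.8  53.2  67.1]
jar 0.59 [203.3 190.6  42.7  56.9]
jar 0.22 [289.2 219.3  32.7  32.2]
carton 0.67 [169.4 253.2  60.9  68.5]
top {'fov_y': 55.10326940483715, 'cx': 279.8750975037941, 'cy': 212.95033224864187, 'cam_to_world': array([[ 0.00502695,  0.98759551, -0.15693895,  0.4948665 ],
       [-0.99966806,  0.0089288 ,  0.0241671 ,  0.01249765],
       [ 0.02526859,  0.15676537,  0.98731257,  0.88172405],
       [ 0.        ,  0.        ,  0.        ,  1.        ]])}
dispenser 0.91 [272.3 244.9  77.  133.7]
release_key 0.98 [270.6 279.8  31.1  53.8]
release_key 0.73 [273.3 245.2  76.4 131.3]
front_tin_center 0.55 [272.7 241.1  27.   25.7]
tall_can 0.58 [190.4 260.1  42.6  35.5]
jar 0.65 [339.7 230.3  40.2  26.5]
jar 0.18 [262.9 217.1  24.7  26.9]
carton 0.8 [340.4 167.9  44.8  47.1]
```

```bash
python3 - <<'E'
import cv2
b=cv2.imread("pics/t.png")[130:330,140:400]
cv2.imwrite("pics/t1.png",cv2.resize(b,None,fx=3,fy=3,interpolation=cv2.INTER_CUBIC))
E
```

```text
(no output)
```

View pics/t1.png

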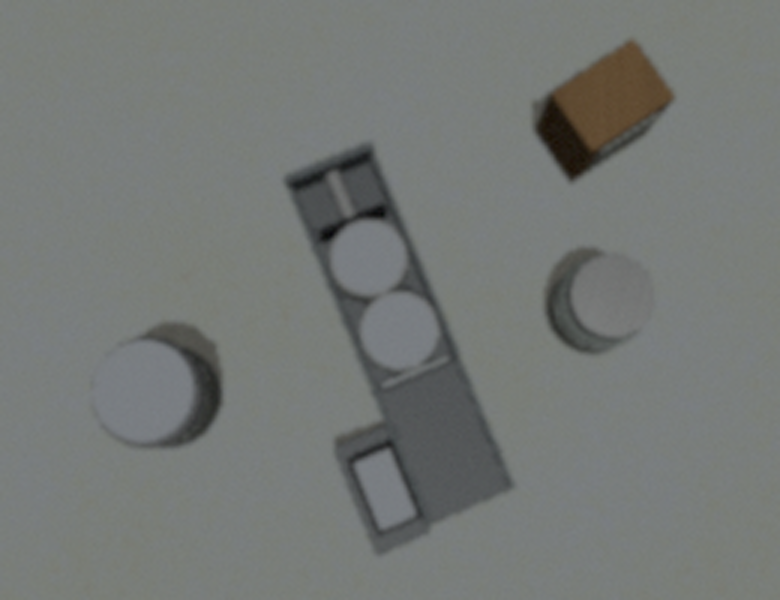

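View pics/s.png

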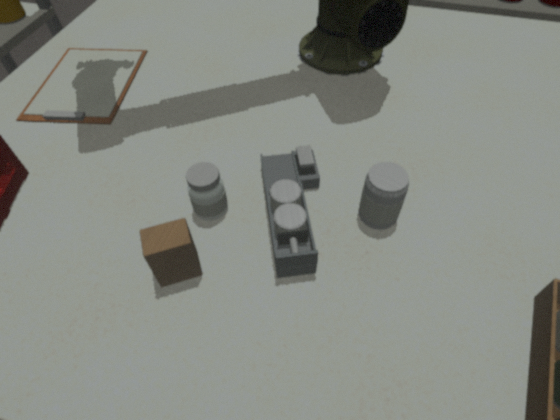

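```bash
cat > h.py <<'E'
import numpy as np
from cell import manip
from scipy.optimize import least_squares
def proj(c,P,p=None):
    p=p or manip.camera_params(c); T=p["cam_to_world"]
    q=(np.asarray(P)-T[:3,3])@T[:3,:3]; x,y,z=q[:,0],-q[:,1],-q[:,2]
    f=210/np.tan(np.radians(p["fov_y"]/2))
    if c=="wrist":
        r=np.hypot(x,y); k=np.arctan2(r,z)/r
    else: k=1/z
    return np.c_[p["cx"]+f*k*x,p["cy"]+f*k*y]
def d2w(P,v):
    P=np.asarray(P,float)/1000;c,s=np.cos(v[2]),np.sin(v[2])
    return np.c_[v[0]+c*P[:,0]-s*P[:,1],v[1]+s*P[:,0]+c*P[:,1],P[:,2]]
def fit(c,P,uv,p=None):
    r=least_squares(lambda v:(proj(c,d2w(P,v),p)-uv).ravel(),[.45,0,.4],loss="soft_l1")
    return r.x,r.fun.reshape(-1,2) if False else proj(c,d2w(P,r.x),p)-uv
def goal(v,zt,x=-65,y=25):
    "tool shift (mm, tool axes) and turn about tool y to put TCP at dispenser x,y, height zt"
    s=manip.state();R=s["tcp_rot"];w=d2w([[x,y,zt*1000]],v)[0]
    t=R.T@[-np.sin(v[2]),np.cos(v[2]),0]
    return np.round(R.T@(w-s["eef_pos"])*1000,1),round(float(np.arctan2(t[0],t[2])),4)
E
python3 - <<'E'
from h import *
P=[(-100,-33,30),(-100,33,30),(158,-33,52),(158,33,52),(-90,64,56),(-40,64,56),(-40,36,56),(-90,36,56),(29,0,68),(83,0,68),(0,-29,41),(0,29,41)]
uv=np.array([(513,487),(427,530),(372,147),(287,180),(380,533),(348,458),(388,443),(420,518),(400,331),(368,258),(448,360),(384,385)])/3+[140,130]
v,r=fit("top",P,uv);print(v,np.degrees(v[2]));print(r.round(1).tolist())
print(goal(v,.23))
E
```

```text
[ 0.54175236 -0.00540552  0.3996616 ] 22.89892265199232
[[0.3, 0.5], [-0.2, -1.3], [0.2, -0.5], [-0.5, 0.1], [-0.4, 0.0], [0.9, 1.6], [0.4, 1.2], [-0.8, -0.5], [-0.2, -0.3], [0.4, -0.3], [1.9, -1.2], [-2.5, 1.1]]
(array([452.7,   1.3, 465.9]), -0.1279)
```

Call:
send_rows(moves=[[[10,0,10,0,-0.17],[35,0,36,-0.02,-0.17],[68,0,70,-0.05,-0.17],[102,0,105,-0.08,-0.17],[136,0,140,-0.1,-0.17],[170,0,175,-0.128,-0.17],[204,0,210,-0.128,-0.17],[238,0,245,-0.128,-0.17],[272,0,280,-0.128,-0.17],[306,0,315,-0.128,-0.17],[330,0,340,-0.128,-0.17],[340,0,350,-0.128,-0.17]]])

```text
t: 1.9
eef_pos: [0.3953, -0.1465, 0.2312]
tcp_rot: [[0.92, 0.001, -0.393], [0.393, 0.001, 0.92], [0.001, -1.0, 0.0]]
contact_force: [-0.1, -0.6, 0.2]
finger_gap: 0.0357
```

```bash
python3 - <<'E'
from h import *
v=[0.54175236,-0.00540552,0.3996616];print(goal(v,.11),manip.state()["finger_gap"],manip.state()["eef_pos"])
E
```

```text
(array([125. , 121.4,  97.4]), 0.004) 0.03567043871874396 [ 0.39534837 -0.14646924  0.23124049]
```

Call:
send_rows(moves=[[[15,0,12,0.004,-0.17],[40,0,31,0.004,-0.17],[70,10,55,0.004,-0.17],[98,30,77,0.004,-0.17],[118,60,92,0.004,-0.17],[125,90,97.5,0.004,-0.17],[125,113,97.5,0.004,-0.17],[125,121,97.5,0.004,-0.17],[125,121,97.5,0.004,-0.17],[125,121,97.5,0.004,-0.17]]])

```text
t: 2.9
eef_pos: [0.4724, -0.0111, 0.1119]
tcp_rot: [[0.923, 0.002, -0.385], [0.385, 0.0, 0.923], [0.002, -1.0, -0.001]]
contact_force: [-0.4, -0.4, 0.4]
finger_gap: 0.0354
```

```bash
python3 - <<'E'
from h import *
import cv2
v=[0.54175236,-0.00540552,0.3996616];print(goal(v,.11),manip.state()["finger_gap"],manip.state()["eef_pos"])
p=manip.camera_params("wrist");a=manip.camera("wrist");cv2.imwrite("pics/w.png",a)
import json;json.dump({k:(x.tolist() if hasattr(x,'tolist') else x) for k,x in p.items()},open("wp.json","w"))
P=[(-100,-33,30),(-100,33,30),(-90,64,56),(-40,64,56),(-40,36,56),(-90,36,56),(29,0,68),(0,-29,41),(0,29,41)]
print(proj("wrist",d2w(P,v),p).round())
for k in proj("wrist",d2w(P,v),p): cv2.drawMarker(a,tuple(int(round(t)) for t in k),(0,0,255),0,8,1)
cv2.imwrite("pics/w1.png",cv2.resize(a,(800,600)))
b=manip.camera("top")[190:320,200:350];cv2.imwrite("pics/t2.png",cv2.resize(b,None,fx=4,fy=4,interpolation=2))
E
```

```text
(array([1.1, 1.9, 3.3]), -0.004) 0.035352240078807017 [ 0.47235832 -0.01110957  0.11192483]
[[205. 175.]
 [298. 174.]
 [348. 197.]
 [343. 267.]
 [303. 267.]
 [304. 197.]
 [254. 354.]
 [218. 303.]
 [292. 304.]]
```

View pics/w1.png

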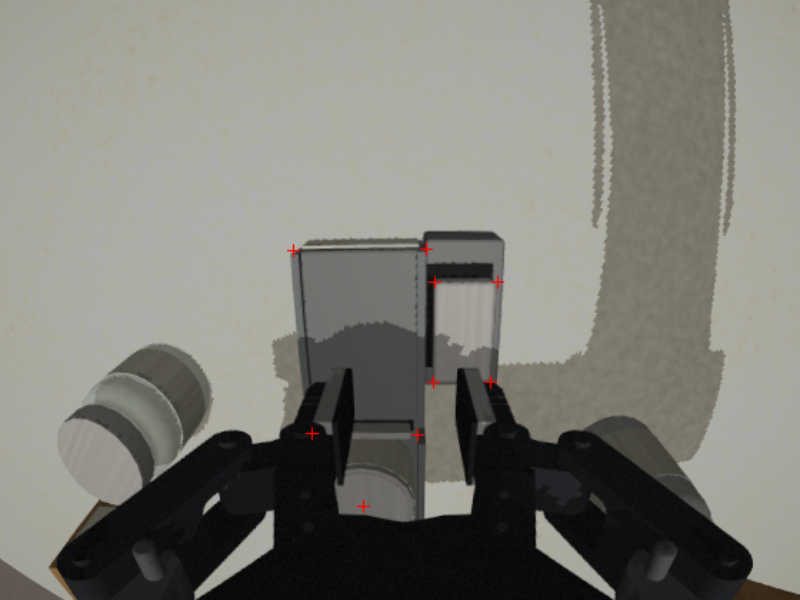

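```bash
python3 - <<'E'
from h import *
import json,cv2
p=json.load(open("wp.json"));p["cam_to_world"]=np.array(p["cam_to_world"])
s=manip.state()
a=cv2.imread("pics/w.png")
for dy,col in((0,(0,0,255)),(-6,(0,255,0))):
  for z in(17.7,32.2):
    for sg in(1,-1):
      for x in(-11,11):
        q=s["eef_pos"]+s["tcp_rot"]@np.array([x,dy,sg*z])/1000
        k=proj("wrist",[q],p)[0];print(dy,z*sg,x,k.round(1)*800/560) if dy else 0
        cv2.circle(a,tuple(int(round(t)) for t in k),1,col,-1)
cv2.imwrite("pics/w2.png",cv2.resize(a[230:340,190:360],None,fx=4.7,fy=4.7,interpolation=0))
E
```

```text
-6 17.7 -11 [456.71428571 368.85714286]
-6 17.7 11 [453.71428571 425.57142857]
-6 -17.7 -11 [348.42857143 368.85714286]
-6 -17.7 11 [351.57142857 425.57142857]
-6 32.2 -11 [500.14285714 368.14285714]
-6 32.2 11 [494.71428571 424.42857143]
-6 -32.2 -11 [305.14285714 368.14285714]
-6 -32.2 11 [310.71428571 424.42857143]
```

View pics/w2.png

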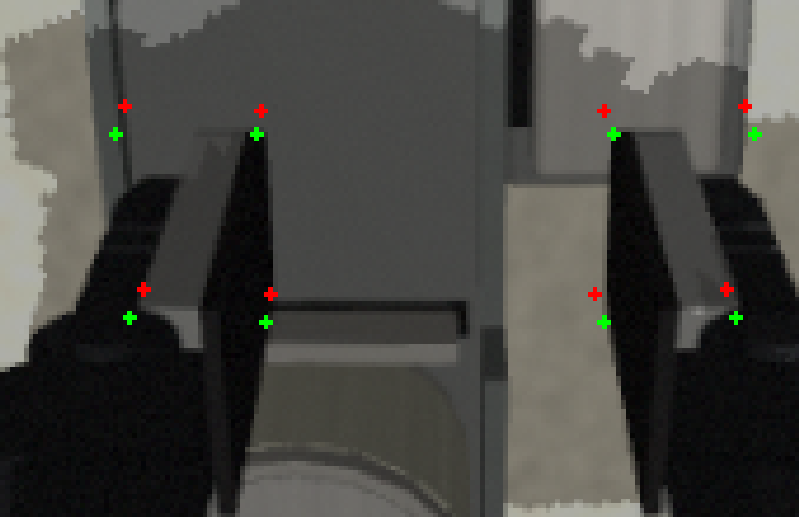

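View pics/t2.png

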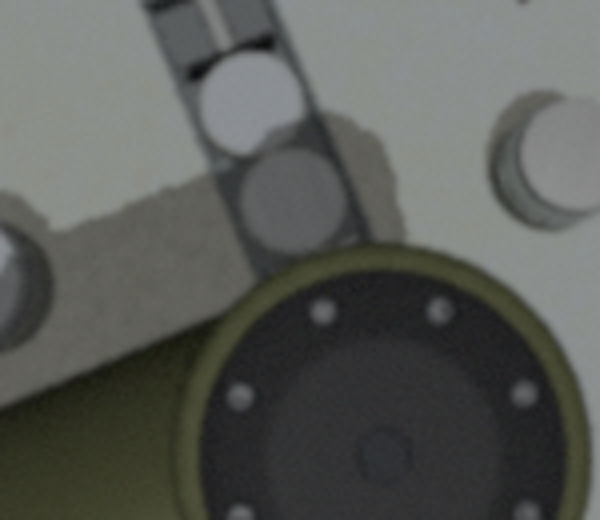

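Call:
send_rows(moves=[[[1,5,4,-0.004,0],[1,20,4,-0.004,0],[1,38,4,-0.004,0],[1,48,4,-0.004,0],[1,52,4,-0.004,0],[1,52,4,-0.004,0],[1,52,4,-0.004,0],[1,52,4,-0.004,0],[1,52,4,-0.004,0]]])

```text
t: 3.9
eef_pos: [0.4716, -0.0069, 0.0589]
tcp_rot: [[0.921, 0.001, -0.389], [0.389, 0.0, 0.921], [0.001, -1.0, -0.0]]
contact_force: [0.4, -0.3, -0.7]
finger_gap: 0.043
```

```bash
python3 - <<'E'
from h import *
import cv2
v=[0.54175236,-0.00540552,0.3996616];s=manip.state();print(goal(v,.055),s["finger_gap"],s["eef_pos"],s["contact_force"])
a=manip.camera("wrist");cv2.imwrite("pics/w3.png",cv2.resize(a[150:360,170:380],None,fx=2.85,fy=2.85,interpolation=0))
E
```

```text
(array([ 0.2,  3.9, -1. ]), 0.0001) 0.043004755158549936 [ 0.47156289 -0.00687008  0.05890967] [ 0.41365118 -0.25230254 -0.65687071]
```

View pics/w3.png

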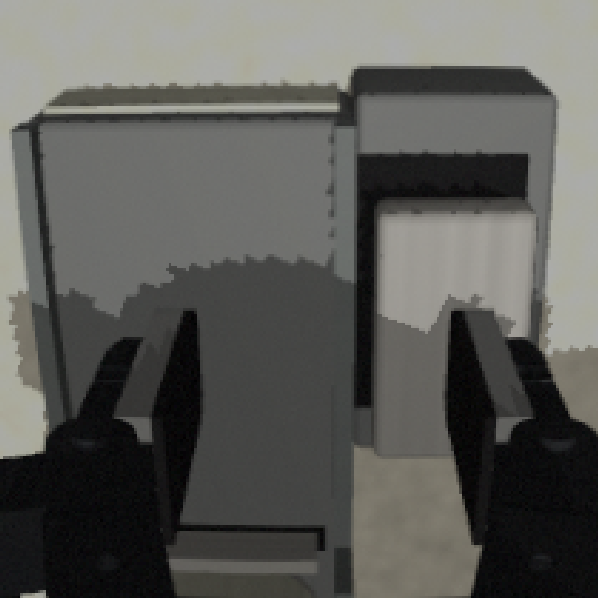

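Call:
send_rows(moves=[[[0,4,0,0,0],[0,8,0,0,0],[0,11,0,0,0],[0,14,0,0,0],[0,16,0,0,0],[0,16,0,0,0],[0,16,0,0,0]]])

```text
t: 4.65
eef_pos: [0.4716, -0.0069, 0.0427]
tcp_rot: [[0.921, 0.001, -0.389], [0.389, 0.0, 0.921], [0.001, -1.0, -0.0]]
contact_force: [1.1, 0.4, 3.3]
finger_gap: 0.0426
```

Call:
send_rows(moves=[[[0,1,0,0,0],[0,2,0,0,0],[0,3,0,0,0],[0,4,0,0,0],[0,5,0,0,0],[0,6,0,0,0],[0,7,0,0,0],[0,8,0,0,0],[0,8,0,0,0]]])

```text
t: 5.55
eef_pos: [0.4717, -0.0069, 0.0393]
tcp_rot: [[0.921, 0.002, -0.39], [0.39, -0.001, 0.921], [0.001, -1.0, -0.001]]
contact_force: [-17.7, 3.3, 33.8]
finger_gap: 0.043
```

```bash
python3 - <<'E'
from h import *
import cv2
s=manip.state();print(s["contact_force"],s["torque"],s["eef_pos"])
a=manip.camera("wrist");cv2.imwrite("pics/w4.png",cv2.resize(a[150:360,170:380],None,fx=2.85,fy=2.85,interpolation=0))
s=manip.state();print(s["contact_force"],s["torque"],s["eef_pos"])
E
```

```text
[-17.6835852    3.31138338  33.75251174] [1.92788458 6.29901736 0.11570156] [ 0.47174962 -0.0069433   0.03934517]
[-16.90303868   3.35797438  33.64311533] [1.86723836 6.28828915 0.14646488] [ 0.47176735 -0.0069343   0.03934994]
```

View pics/w4.png

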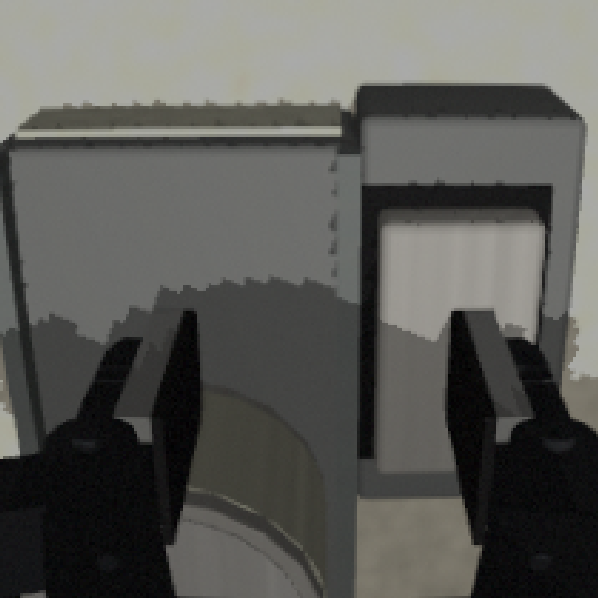

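Call:
send_rows(moves=[[[0,-1,0,0,0],[0,-2,0,0,0],[0,-2.5,0,0,0],[0,-2.5,0,0,0],[0,-2.5,0,0,0]]])

```text
t: 6.1
eef_pos: [0.4716, -0.0069, 0.0397]
tcp_rot: [[0.921, 0.001, -0.39], [0.39, -0.0, 0.921], [0.001, -1.0, -0.001]]
contact_force: [-9.4, 1.9, 19.4]
finger_gap: 0.0426
```

Call:
send_rows(moves=[[[-0.5,-0.5,0,0,0],[-1,-1,0,0,0],[-1,-1,0,0,0],[-1,-1,0,0,0],[-1,-1,0,0,0],[-1,-1,0,0,0]]])

```text
t: 6.7
eef_pos: [0.4715, -0.007, 0.0399]
tcp_rot: [[0.921, 0.003, -0.389], [0.389, 0.001, 0.921], [0.003, -1.0, -0.0]]
contact_force: [-1.7, 2.5, 11.7]
finger_gap: 0.0428
```

```bash
python3 - <<'E'
from h import *
import cv2
v=[0.54175236,-0.00540552,0.3996616]
a=manip.camera("wrist");p=manip.camera_params("wrist")
s=manip.state();print(s["contact_force"],s["eef_pos"],s["finger_gap"],goal(v,.042))
# key faces at up/down, tin top centre+rim at x=-27
for zz in(42,46): 
  for k in proj("wrist",d2w([(-90,64,zz),(-40,64,zz),(-40,36,zz),(-90,36,zz)],v),p): cv2.circle(a,tuple(int(round(t)) for t in k),1,(0,0,255) if zz==42 else (255,0,0),-1)
t=np.linspace(0,2*np.pi,60)
for k in proj("wrist",d2w(np.c_[-27+27*np.cos(t),27*np.sin(t),68+0*t],v),p): cv2.circle(a,tuple(int(round(u)) for u in k),0,(0,255,0),-1)
cv2.imwrite("pics/w5.png",cv2.resize(a[150:360,170:380],None,fx=2.85,fy=2.85,interpolation=0))
for d in manip.masks_of("wrist","front_tin_center"): print(d["confidence"],d["extent"])
E
```

```text
[-2.39942063  1.43642122 13.01632697] [ 0.47151717 -0.00695459  0.039864  ] 0.04270562645937542 (array([ 0.3, -2.1, -0.9]), 0.0002)
0.67 [231.0, 331.9, 104.8, 90.8]
```

View pics/w5.png

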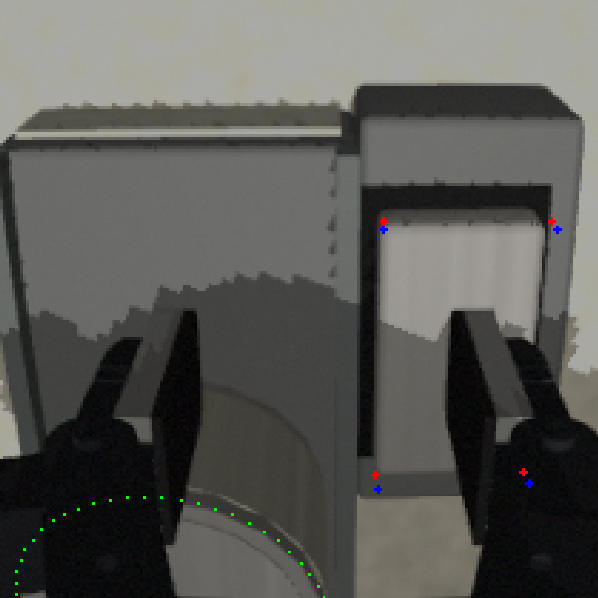

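Call:
send_rows(moves=[[[0,0,0,0,0],[0,0,0,0,0],[0,0,0,0,0],[0,0,0,0,0],[0,0,0,0,0]]])

```text
t: 7.3
eef_pos: [0.4715, -0.0069, 0.0399]
tcp_rot: [[0.921, 0.003, -0.389], [0.389, 0.001, 0.921], [0.003, -1.0, -0.0]]
contact_force: [-1.3, 2.1, 12.1]
finger_gap: 0.043
```

```bash
python3 - <<'E'
from h import *
manip.camera("wrist")
for d in manip.masks_of("wrist","front_tin_center"): print(d["confidence"],d["extent"])
s=manip.state();print(s["contact_force"],s["eef_pos"],s["t"])
print(manip.finish_job())
E
```

```text
0.93 [230.8, 330.9, 102.8, 96.4]
[-1.53518142  0.91528616 12.39837837] [ 0.47152568 -0.00695004  0.03988382] 7.4
the job is handed in; nothing more can be done
None
```

I pressed the key down with one finger, and the tin popped out and came to rest against the other finger on the landing. I handed the job in at about 7.4 s in that hold; the tool reports no verdict.

**Last checks:**
- **Key:** it sits at about 42 mm in the wrist picture, which is fully down. The finger holds it with about 12 N, more than its 6 N spring plus 3 N friction.
- **Tin:** its centre is about 27–29 mm past the gate, so essentially all of the tin is past it. Its front is about 44 mm short of the landing's front edge. The trained network found it in the same place in two pictures about 0.7 s apart.
- **Bystanders:** the can, jar and carton were never approached; I did not look at them again at the end.

**What did not go cleanly:**
- My first press overshot: the key took about 34 N, with about 17 N sideways at the wrist. I backed off until the sideways force was about 2 N. I think it was mostly friction on the key, but I could not separate the tin's share.
- The tin touching the finger is inferred from the spring driving it and its position in the picture. The contact itself is hidden behind the finger.

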